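Home a stream-selector dial and count three clicks, then start the run

ROBOT

A 6-joint arm with a two-finger parallel gripper is mounted at the origin on the work surface. World frame = base frame: x ahead of the robot, y to its left, z up, the work surface at z = 0. Lengths are in m, angles in rad, forces in N, time in s.
With the tool pointing down it reaches from about 0.35 to 0.975 m from the base axis. Payload 17.4 kg.
Tool frame: the origin (TCP) lies on the front face of the gripper's body, between the roots of the fingers; the fingertips stand 73 mm ahead of it and the grasp point (between the pads) lies 54 mm ahead of it; x points along the fingers, y is the direction in which the jaws open and shut, and the axes are right-handed (so a half turn about x gives the same grasp; the last joint's range is limited). The gripper opens to 85 mm and grips with 20 to 120 N. Pads are 22 mm wide; open, the fingers measure 114 mm over their backs; the gripper's body (76 mm by 85 mm) begins 54 mm behind the grasp point. The pads swing forward as they close: fully open they stand 13 mm farther back than shut.
Start: joints at [1.285, 0.116, 1.442, -0, 1.584, -0.038], TCP at [0.166, 0.654, 0.304] pointing down, gripper open.
Joint ranges: [-2.83, 2.83], [-0.83, 2.19], [0.07, 2.5], [-1.14, 4.28], [0.01, 3], [-2.97, 2.97]. Speed limits (rad/s): [1.89, 1.89, 2.22, 3.14, 3.14, 3.14].

INTERFACE

Orientations are given as a rotation vector (axis times angle).
In Python, from rig import * gives the robot as it stands. The module is installed in compiled form; this text tells all that it offers. Calls block until the motion is done:
- move_ptp(position, orientation): joint-space move of the TCP to a pose.
- movel(position, orientation=None, velocity=0.15): straight line of the TCP; orientation=None keeps the orientation; velocity is the mean speed in m/s.
- move_joints(angles): joint-space move.
- release() and grab(squeeze=None): open the fingers fully, or close them until they stop; squeeze is the grip in N (None keeps the last).
- wait(seconds).
- ik(position, orientation): joint angles nearest the present ones, or None.
- state(): the state.
- grab_frame(name): name is "scene" or "top" or "wrist"; returns the picture (420x560x3 uint8, blue, green, red); there is no depth.
- camera_params(name): a dict with "vfov" (degrees; the focal length in pixels is half the picture's height over the tangent of half this angle, whatever the lens; pixels are square), "cx", "cy" (the principal point, pixels), "D" ([k1, k2, p1, p2, k3] as OpenCV has them; the pictures are not rectified), "origin" and "attitude" of the camera in the world. Camera axes: x right, y down, z forward; pixel columns grow to the right and rows downward; lengths in m; the calibration is good to about 2 mm. A picture is of the moment at which its call begins: read the wrist's pose just before it. camera_params takes no time and is no camera call; for the wrist camera it gives the pose at the moment of the call.
A pose or a line that the arm cannot do raises Unreachable and nothing moves.
- sign_off(): hands the job in, once; it reports no verdict.
The state is a dict: "clock": time; "q": joint angles; "qd": joint speeds; "joint_torque": joint torques, N m; "eef_pos": TCP position; "eef_rot": TCP orientation; "wrist_force": force on the tool from outside, world axes, zero at the start; "wrist_torque": the same for the moment, N m; "finger_gap": finger opening in m.
Only numpy, scipy, OpenCV 4.12 (cv2) and the standard library are available. Lean on these libraries where they do the work, as an engineer would, in place of code of your own. Each camera call takes 0.05 s, during which the arm holds its last target. There are 200 camera calls.

TASK

Set the stream-selector valve to its third stream: its scale is blank, so turn the dial anticlockwise (seen from above) until it rests firmly but gently against its end stop, then turn it clockwise by exactly three clicks and let go. When the dial is set, press the run key all the way down and release it, leaving the things beside the valve where they are.

Things in the scene. Friction and masses are not known exactly. Their poses are not given: they have to be found in the camera images.
- valve: White steel valve housing fixed to the bench, 180 (its x) by 270 (its y) by 70 mm high. Origin: centre of its underside, at bench height; z up. The dial stands on its flat top at y = +60, x = 0; the run key at y = -78, x = 0.
- dial: Black dial turning about z, on an aluminium plate 88 mm across. A round skirt 68 mm across, 8 mm high, carries an upright bar grip 58 mm long, 14 mm thick, its flat sides from 8 to 44 mm above the origin. Origin: on the axis, 76 mm above the bench, at the skirt's underside. The bar's pointer end lies at +100 degrees from the dial's x (towards its y). It starts clockwise of the third click.
- dial_grip (a point): On the dial's axis, 108 mm above the bench: good height for the middle of the finger pads (bar top 120 mm). Notches 18 to 24 degrees apart, not even, hold the dial. Each click: the torque rises to about 0.25 N m, falls and reverses as the dial drops into the next notch; let go in a notch, it centres itself within some 3 degrees.
- pointer (a point): Outer part of the white line on top of the bar, 28 mm from the dial's axis, at bar-top height (120 mm above the bench): which way the pointer end looks. From its start back to the end stop the dial turns up to about 130 degrees, so more than one grasp may be needed.
- end_stop: Hidden sprung pin (8 N m per rad) ending the dial's anticlockwise travel; its angle must be felt. Origin: on the dial's axis. Its lever arm is 34 mm. Press it with 4 N or more for 0.2 s, never over 25 N: turning with about 0.4 N m is right, 0.7 too much. It lies a few degrees anticlockwise of the middle of the notch of zero clicks; the first bump clockwise from there is click one.
- run (a joint): Travel of the run key in m: 0 = up, 0.006 = fully down. A round grey push key 28 mm across in a black housing; its spring takes about 5 N when fully down and lifts it again.
- run_top (a point): Centre of the run key's upper face; it is pressed straight down.
- reagent: Amber bottle, 52 mm across, 95 mm high, standing beside the valve on the dial's side; origin at the centre of its foot. Leave alone.
- vial: Small glass vial, 28 mm across, 50 mm high, near the bottle; origin at the centre of its foot. Leave alone.
- spanner: Steel spanner 150 mm long lying on the bench beyond the valve; origin under its middle. Leave alone.

How it is judged:
On the way, in this order (a step that is already met when the one before it is completed fails the run):
1. the dial is turned back and rests against its end stop (at least 4 N on the pin for 0.2 s) (contact force between dial and end_stop above 4 N), for 0.2 s.
2. the dial stands at the third click from the stop (x of pointer in the frame of valve between 0.0178 and 0.0248 m and y of pointer in the frame of valve between 0.0747 and 0.0817 m), for 0.5 s.
3. the run key is pressed down with the dial still at the third click (all of step 2 and value of joint run above 0.0045 m), for 0.05 s.
At the end, for the whole second after the job is handed in: The dial rests at the third click from its end stop (pointer within about 3.5 mm, 7 degrees), at rest and let go, and the run key has come up again (under 1.5 mm down) (all of step 2 and value of joint run below 0.0015 m and angular speed of dial below 0.1 rad/s); the robot touches nothing.
It fails at once if the dial is forced against its end stop (over 25 N on the pin) (contact force between dial and end_stop above 25 N).
It fails at once if the run key is pressed while the dial is not at the third click (value of joint run above 0.003 m and not (x of pointer in the frame of valve between 0.0178 and 0.0248 m and y of pointer in the frame of valve between 0.0747 and 0.0817 m)).
It fails at once if the amber bottle is moved more than 20 mm (distance of reagent from where it was at the start of the episode above 0.02 m).
It fails at once if the glass vial is moved more than 20 mm (distance of vial from where it was at the start of the episode above 0.02 m).
It fails at once if the spanner is moved more than 20 mm (distance of spanner from where it was at the start of the episode above 0.02 m).
It also fails if it takes over 72 s, if anything falls off the work surface, if the arm or the gripper's body presses on something with over 40 N, if the wrist force passes 120 N, or if a joint passes its speed limit or range.

## Working session

There is one attempt and no reset: what is moved stays moved. The work goes in short steps, each a Python script; the robot and the scene stay as the last script left them, time stands still between calls to the robot, and variables do not carry over. Pictures are saved under pics/ and viewed, about 8 in all and at most 12, crops included, and the job is handed in when it is done.

```bash
mkdir -p pics; python3 - <<'E'
from rig import *
import cv2,numpy as np
for n in("top","scene"):
    cv2.imwrite(f"pics/{n}0.png",grab_frame(n)); print(n,camera_params(n))
s=state();print(s)
E
```

```text
top {'vfov': 50.251456075914724, 'cx': 284.70939089959415, 'cy': 210.8542521107523, 'D': array([-0.06013324,  0.        ,  0.        ,  0.        ,  0.        ]), 'origin': array([0.56677168, 0.08499118, 0.86386897]), 'attitude': array([-2.19308763,  2.18423852, -0.01440012])}
scene {'vfov': 43.01985865113719, 'cx': 285.3054525957428, 'cy': 207.37477478473323, 'D': array([0.00266177, 0.        , 0.        , 0.        , 0.        ]), 'origin': array([0.87208591, 0.5004908 , 0.88959202]), 'attitude': array([-0.82151791, -2.74924011,  0.79099519])}
{'clock': 0.1, 'q': array([ 1.28519516e+00,  1.16421206e-01,  1.44217808e+00,  1.01161336e-05,
        1.58402232e+00, -3.77868212e-02]), 'qd': array([ 0.00114437, -0.00084367, -0.00101839, -0.00108835, -0.00086502,
       -0.0003945 ]), 'joint_torque': array([ 4.97932939e-03, -7.33650613e+01, -6.33787465e+01,  6.78276660e-05,
        5.25852709e-03,  2.82606169e-05]), 'eef_pos': array([0.16553846, 0.654287  , 0.30325996]), 'eef_rot': array([ 0.19374955,  1.56220285, -0.19534556]), 'wrist_force': array([-0.06342871,  0.46989292, -0.69784388]), 'wrist_torque': array([-0.00076551, -0.00279788,  0.02807304]), 'finger_gap': 0.0851170449883976}
```

View pics/top0.png

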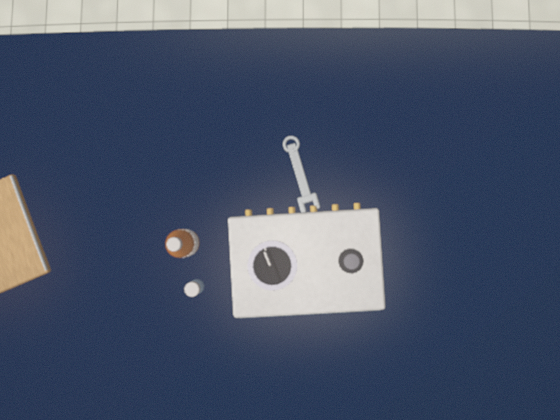

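View pics/scene0.png

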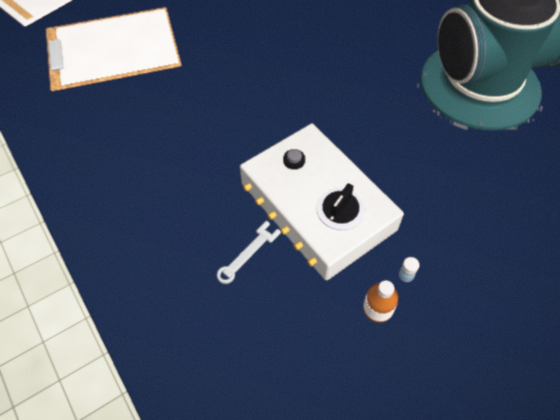

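The top view shows the dial at about (272,265), the key at (351,261), the bottle at (182,243) and the vial at (193,289). The spanner lies at (300,175), beyond the valve. I'll enlarge the dial and key and measure them.

```bash
cat > h.py <<'E'
import numpy as np,cv2
from scipy.spatial.transform import Rotation as R
def ray(c,uv,z,shape=(420,560)):
    f=shape[0]/2/np.tan(np.radians(c["vfov"])/2)
    K=np.array([[f,0,c["cx"]],[0,f,c["cy"]],[0,0,1]])
    p=cv2.undistortPoints(np.array([[uv]],float),K,np.array(c["D"]))[0,0]
    d=R.from_rotvec(c["attitude"]).as_matrix()@[p[0],p[1],1]
    o=np.array(c["origin"]); return o+d*(z-o[2])/d[2]
E
python3 - <<'E'
from rig import *
from h import *
c=camera_params("top")
im=cv2.imread("pics/top0.png")[200:325,220:395]
cv2.imwrite("pics/crop.png",cv2.resize(im,None,fx=4.5,fy=4.5,interpolation=cv2.INTER_CUBIC))
for n,uv,z in[("dialplate",(271.5,266),.074),("key",(351,261),.08),("c1",(229,218),.07),("c2",(379,209),.07),("c3",(384,309),.07),("c4",(234,318),.07),("bottle",(175,244),.095),("vial",(192,289.5),.05)]:print(n,ray(c,uv,z))
E
```

```text
dialplate [0.50057923 0.12856155 0.074     ]
key [ 0.51058172 -0.01031311  0.08      ]
c1 [0.58488617 0.20505404 0.07      ]
c2 [ 0.60184866 -0.06110599  0.07      ]
c3 [ 0.42573204 -0.06974108  0.07      ]
c4 [0.4077625  0.19481549 0.07      ]
bottle [0.53887216 0.2949974  0.095     ]
vial [0.45452512 0.27496891 0.05      ]
```

View pics/crop.png

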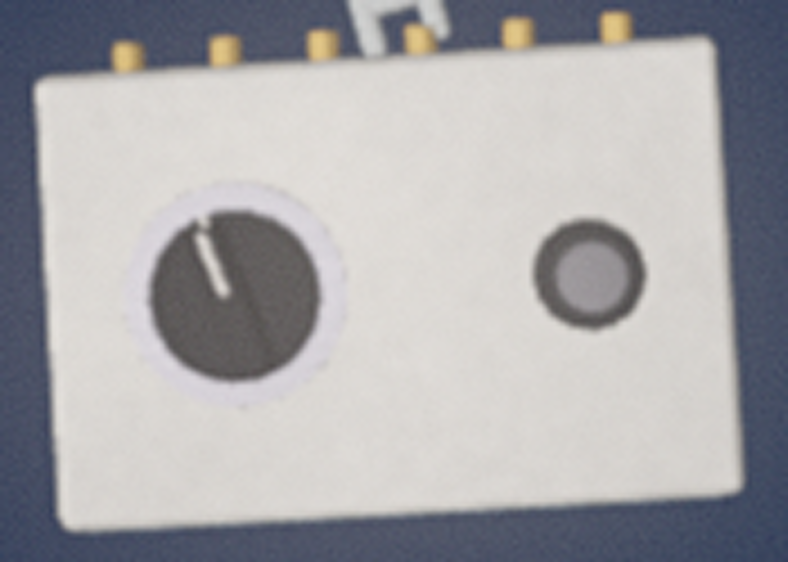

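```bash
cat >> h.py <<'E'
def ori(deg):  # tool down, bar pointing at world angle deg (jaws at deg+90)
    a=np.radians(deg+90); x=np.array([0,0,-1.]); y=np.array([np.cos(a),np.sin(a),0])
    return R.from_matrix(np.c_[x,y,np.cross(x,y)]).as_rotvec()
E
python3 - <<'E'
from rig import *
from h import *
c=camera_params("top")
a=ray(c,(264.9,250),.12);b=ray(c,(269.8,265.6),.12);d=a-b
print(a,b,np.degrees(np.arctan2(d[1],d[0])))
for g in range(-180,360,20):
    q=ik([.501,.128,.162],ori(g)); print(g,None if q is None else np.round(q,2))
s=state();ee=R.from_rotvec(s["eef_rot"]).as_matrix();print(ee.round(2))
E
```

```text
[0.53085144 0.13713676 0.12      ] [0.50507556 0.12884985 0.12      ] 17.82251560399365
-180 [ 0.2  -0.16  1.94 -0.    1.35  1.77]
-160 [ 0.2  -0.16  1.94 -0.    1.35  1.42]
-140 [ 0.2  -0.16  1.94  0.    1.35  1.07]
-120 [ 0.2  -0.16  1.94  0.    1.35  0.72]
-100 [ 0.2  -0.16  1.94  0.    1.35  0.38]
-80 [ 0.2  -0.16  1.94 -0.    1.35  0.03]
-60 [ 0.2  -0.16  1.94  0.    1.35 -0.32]
-40 [ 0.2  -0.16  1.94 -0.    1.35 -0.67]
-20 [ 0.2  -0.16  1.94 -0.    1.35 -1.02]
0 [ 0.2  -0.16  1.94 -0.    1.35 -1.37]
20 [ 0.2  -0.16  1.94 -0.    1.35 -1.72]
40 [ 0.2  -0.16  1.94 -0.    1.35 -2.07]
60 [ 0.2  -0.16  1.94 -0.    1.35 -2.42]
80 [ 0.2  -0.16  1.94 -0.    1.35 -2.77]
100 None
120 [ 0.2  -0.16  1.94  0.    1.35  2.82]
140 [ 0.2  -0.16  1.94  0.    1.35  2.47]
160 [ 0.2  -0.16  1.94  0.    1.35  2.12]
180 [ 0.2  -0.16  1.94 -0.    1.35  1.77]
200 [ 0.2  -0.16  1.94 -0.    1.35  1.42]
220 [ 0.2  -0.16  1.94 -0.    1.35  1.07]
240 [ 0.2  -0.16  1.94  0.    1.35  0.72]
260 [ 0.2  -0.16  1.94  0.    1.35  0.38]
280 [ 0.2  -0.16  1.94 -0.    1.35  0.03]
300 [ 0.2  -0.16  1.94  0.    1.35 -0.32]
320 [ 0.2  -0.16  1.94 -0.    1.35 -0.67]
340 [ 0.2  -0.16  1.94 -0.    1.35 -1.02]
[[-0.    0.25  0.97]
 [-0.    0.97 -0.25]
 [-1.   -0.   -0.  ]]
```

```bash
python3 - <<'E'
from rig import *
from h import *
print(state()["clock"]);move_ptp([.501,.128,.30],ori(198))
s=state();print(s["clock"],s["eef_pos"],s["q"])
c=camera_params("wrist");im=grab_frame("wrist");print(c)
np.save("wc.npy",c,allow_pickle=True)
cv2.imwrite("pics/w1.png",im)
E
```

```text
0.1
2.3333 [0.50096819 0.12852349 0.30000975] [ 2.01760775e-01 -2.31214780e-01  1.78036846e+00  1.15448486e-04
  1.59248405e+00  1.45705529e+00]
{'vfov': 58.2298852677113, 'cx': 277.04395235850865, 'cy': 206.93546219639362, 'D': array([-0.03270469,  0.        ,  0.        ,  0.        ,  0.        ]), 'origin': array([0.57800756, 0.15416074, 0.36916826]), 'attitude': array([ 2.32017683, -1.68164591, -0.27536495])}
```

View pics/w1.png

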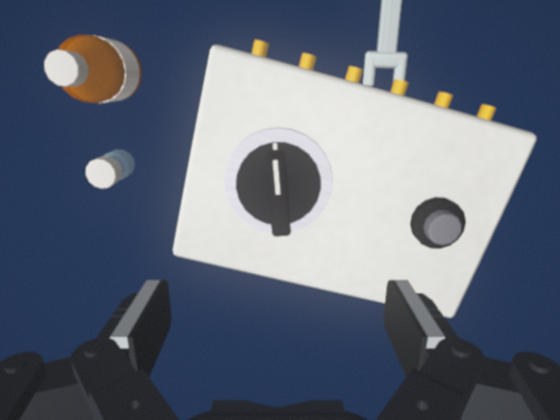

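The wrist view shows the pointer line from (275,148) to (278,193), the plate centred at (278,181) and the key top at (441,227). The housing corners are at (212,47), (533,135), (452,315) and (175,253).

```bash
python3 - <<'E'
from h import *
c=np.load("wc.npy",allow_pickle=True).item()
P={n:ray(c,uv,z) for n,uv,z in[("plate",(278.5,181.5),.074),("skirt",(278.5,183.5),.08),("key",(442,227),.085),("pout",(275,144),.12),("pin",(278,193),.12),("c1",(212,46),.07),("c2",(535,135),.07),("c3",(452,316),.07),("c4",(174,253),.07),("bend",(282,235),.12)]}
for k,v in P.items():print(k,v.round(4))
ang=lambda d:np.degrees(np.arctan2(d[1],d[0]))
print(ang(P["pout"]-P["pin"]),ang(P["pout"]-P["bend"]),(P["pout"]+P["bend"])/2,"yaw",ang(P["c1"]-P["c2"])-90,ang(P["c4"]-P["c3"])-90,ang(P["c1"]-P["c4"]),ang(P["c2"]-P["c3"]),sum(P[k] for k in("c1","c2","c3","c4"))/4)
E
```

```text
plate [0.5045 0.1288 0.074 ]
skirt [0.5044 0.1288 0.08  ]
key [ 0.5125 -0.0089  0.085 ]
pout [0.5395 0.1429 0.12  ]
pin [0.5081 0.1305 0.12  ]
c1 [0.5862 0.2072 0.07  ]
c2 [ 0.6041 -0.0544  0.07  ]
c3 [ 0.4307 -0.0669  0.07  ]
c4 [0.4137 0.1952 0.07  ]
bend [0.4792 0.118  0.12  ]
21.54011591256065 22.436938928300293 [0.5093741  0.13046008 0.12      ] yaw 3.917471049036294 3.7114394421237478 3.9583616781656574 4.106037401775512 [0.50868026 0.07027532 0.07      ]
```

```bash
python3 - <<'E'
from rig import *
from h import *
p=[.5030,.1288]
movel(p+[.20],ori(201),velocity=.12)
s=state();print(s["wrist_force"],s["wrist_torque"])
movel(p+[.162],velocity=.06)
s=state();print(s["clock"],s["wrist_force"],s["wrist_torque"])
grab(30);wait(.2)
s=state();print(s["clock"],s["finger_gap"],s["wrist_force"],s["wrist_torque"],s["eef_pos"],s["q"])
E
```

```text
[-0.10158974  0.30729705  0.13065759] [ 0.02549187 -0.02480264  0.01352546]
4.15 [-0.38428874 -0.17717816 -0.09849849] [ 0.02336487  0.04456672 -0.02996379]
5.0 0.013781252761300862 [-0.98895127 -4.90554626  2.4355773 ] [-0.95793594  0.14544523  0.14778738] [0.50306327 0.1285658  0.16217637] [ 2.01322299e-01 -1.52342006e-01  1.93955602e+00 -5.93943188e-04
  1.35427912e+00  1.40578905e+00]
```

```bash
python3 - <<'E'
from rig import *
from h import *
grab(60)
for dx,dy in((0,-.0007),(-.0007,-.0007)):
    movel([.5030+dx,.1288+dy,.162],velocity=.02);wait(.1)
    s=state();print(s["clock"],s["wrist_force"].round(2),s["wrist_torque"].round(3),s["eef_pos"])
q=s["q"].copy();q0=q[5]
for i in range(20):
    q[5]-=np.radians(1.5);move_joints(q);wait(.03)
    s=state();t=s["wrist_torque"][2];print(round(s["clock"],2),round(np.degrees(q0-s["q"][5]),2),round(t,3),s["wrist_force"].round(1))
    if t<-.33:break
E
```

```text
5.5667 [-2.73  2.04  5.6 ] [0.394 0.266 0.153] [0.50306892 0.12833868 0.16224307]
5.9167 [6.01 2.56 1.85] [ 0.534 -0.987  0.135] [0.50283142 0.12832677 0.16225878]
6.2 1.46 0.017 [1.1 1.1 2.9]
6.48 2.94 0.002 [2.3 0.2 2.5]
6.77 4.44 -0.164 [ 3.5 -1.2  0.9]
7.05 5.94 -0.212 [ 3.4 -1.4  1.2]
7.33 7.45 -0.096 [ 4.8 -1.6  0.5]
7.62 8.95 -0.048 [ 4.3 -2.6  0.3]
7.9 10.45 0.059 [ 4.6 -2.6  0.7]
8.18 11.95 0.011 [ 4.9 -3.1  0.6]
8.47 13.45 0.026 [ 4.8 -3.9  0.1]
8.75 14.96 0.018 [ 5.4 -3.   0.4]
9.03 16.46 0.091 [ 5.8 -3.6  0.2]
9.32 17.96 0.117 [ 6.1 -4.4  0.4]
9.6 19.46 0.217 [ 5.4 -4.4 -0.4]
9.88 20.96 0.223 [ 7.4 -4.6  0. ]
10.17 22.46 0.079 [ 6.  -4.1 -0.2]
10.45 23.95 -0.137 [ 6.8 -4.1  0.2]
10.73 25.44 -0.119 [ 6.8 -5.5 -0.1]
11.02 26.95 -0.072 [ 8.3 -4.7 -0.4]
11.3 28.45 -0.026 [ 7.8 -5.8 -0.9]
11.58 29.95 0.016 [ 7.9 -6.2 -0. ]
```

```bash
cat > turn.py <<'E'
from rig import *
from h import *
def turn(step,n,stop=None,dt=.03):
    q=np.array(state()["q"]);out=[]
    for i in range(n):
        q[5]-=np.radians(step);move_joints(q);wait(dt)
        s=state();t=s["wrist_torque"][2];out.append(t)
        print(round(s["clock"],2),round(np.degrees(1.4058-s["q"][5]),2),round(t,3),s["wrist_force"].round(1))
        if stop and t<stop:return True
    return False
E
python3 - <<'E'
from turn import *
p=state()["eef_pos"];movel([p[0]+.0007,p[1]-.0006,.162],velocity=.02)
turn(1.5,50,-.27)
E
```

```text
12.12 31.59 0.047 [ 2.5 -0.7  3.3]
12.4 33.09 0.062 [ 2.3 -0.9  3.1]
12.68 34.59 0.133 [ 2.  -0.9  3.9]
12.97 36.1 0.185 [ 2.4 -1.1  4.4]
13.25 37.59 0.141 [ 2.4 -3.   2.6]
13.53 39.1 0.215 [ 3.7 -2.3  4.1]
13.82 40.61 0.129 [ 3.6 -3.4  3.2]
14.1 42.1 -0.075 [ 5.3 -3.   4.3]
14.38 43.6 -0.145 [ 5.1 -3.3  3.4]
14.67 45.1 -0.067 [ 6.  -2.7  3.4]
14.95 46.6 -0.033 [ 5.2 -3.5  3.7]
15.23 48.11 -0.052 [ 6.3 -3.   2.8]
15.52 49.61 -0.006 [ 6.7 -3.5  2.5]
15.8 51.11 0.041 [ 7.4 -3.4  2.1]
16.08 52.61 0.12 [ 8.1 -3.8  1.9]
16.37 54.11 0.118 [ 7.8 -4.9  3. ]
16.65 55.61 0.147 [ 7.5 -3.4  2. ]
16.93 57.11 0.144 [ 8.2 -4.1  2.3]
17.22 58.61 0.226 [ 8.6 -3.9  1.4]
17.5 60.11 0.175 [ 9.5 -3.4  1. ]
17.78 61.6 -0.026 [ 9.6 -3.2  1.1]
18.07 63.1 -0.027 [10.  -3.9  0.6]
18.35 64.59 -0.245 [10.1 -4.4  0.1]
18.63 66.1 -0.219 [10.5 -4.4  1. ]
18.92 67.6 -0.129 [11.4 -4.5 -0.5]
19.2 69.1 -0.095 [11.2 -3.9 -0.3]
19.48 70.6 -0.098 [12.5 -4.3 -0.8]
19.77 72.11 -0.029 [12.3 -3.4 -0.5]
20.05 73.6 0.026 [13.2 -4.7 -0.9]
20.33 75.11 0.072 [12.8 -4.4 -1.2]
20.62 76.61 0.125 [13.  -3.7 -0.6]
20.9 78.11 0.081 [13.5 -3.8 -1.5]
21.18 79.61 0.102 [15.2 -2.9 -2.2]
21.47 81.12 0.172 [15.1 -4.  -2.4]
21.75 82.61 0.226 [15.5 -3.7 -2.4]
22.03 84.1 -0.15 [16.2 -3.1 -3. ]
22.32 85.59 -0.175 [15.3 -3.3 -3. ]
22.6 87.1 -0.103 [16.2 -3.6 -3. ]
22.88 88.6 -0.141 [17.4 -3.6 -3. ]
23.17 90.09 -0.211 [17.2 -3.3 -2.8]
23.45 91.59 -0.351 [17.1 -1.8 -3.2]
```

```bash
python3 - <<'E'
from turn import *
turn(.5,8,-.45,.1)
for i in range(3):
    wait(.15);print(state()["wrist_torque"][2])
E
```

```text
23.8 92.04 -0.385 [ 5.6 -1.4  1.2]
24.15 92.53 -0.371 [ 5.8 -0.4  0.9]
24.5 93.03 -0.4 [ 6.7 -1.1  1.3]
24.85 93.53 -0.454 [ 5.4 -0.5  1. ]
-0.4372686293008106
-0.42395317091853435
-0.49227443157311307
```

```bash
python3 - <<'E'
from turn import *
turn(.5,1,None,.3)
print(state()["wrist_torque"][2])
turn(-2,33,None,.0)
E
```

```text
25.85 93.99 -0.443 [ 5.7 -1.7  3. ]
-0.4428683944845025
26.1 92.01 -0.373 [ 4.3 -2.6  3.6]
26.35 90.06 -0.277 [ 2.9 -3.7  2.7]
26.6 88.07 -0.184 [ 3.1 -3.7  2.6]
26.85 86.07 -0.25 [ 1.5 -5.2  3.1]
27.1 84.1 -0.157 [ 0.9 -5.7  4.1]
27.35 82.11 0.154 [ 0.7 -4.3  4.6]
27.6 80.11 0.141 [-0.1 -4.8  4.6]
27.85 78.1 0.124 [-1.3 -6.1  5.6]
28.1 76.1 0.012 [-1.7 -5.3  6.2]
28.35 74.1 -0.009 [-2.2 -6.9  5.7]
28.6 72.1 -0.057 [-3.1 -5.5  6.2]
28.85 70.09 -0.11 [-4.2 -5.5  6.3]
29.1 68.09 -0.19 [-3.7 -6.1  6.6]
29.35 66.09 -0.191 [-4.3 -7.1  6.5]
29.6 64.09 -0.207 [-4.5 -5.1  7.8]
29.85 62.1 -0.007 [-5.  -5.5  7.2]
30.1 60.11 0.16 [-5.4 -5.7  7.5]
30.35 58.11 0.112 [-5.7 -5.7  8.9]
30.6 56.11 0.079 [-7.5 -5.6  8.3]
30.85 54.1 0.025 [-6.5 -5.6  8. ]
31.1 52.1 0.037 [-7.4 -5.4 10. ]
31.35 50.1 -0.031 [-8.5 -6.7  9.8]
31.6 48.1 -0.123 [-8.1 -4.6 10.6]
31.85 46.09 -0.181 [-9.2 -4.9 10.3]
32.1 44.09 -0.227 [-9.3 -4.6 11.4]
32.35 42.1 -0.19 [-11.3  -4.7  10.4]
32.6 40.11 0.131 [-10.5  -3.6  10.2]
32.85 38.1 0.099 [-11.8  -3.4  10.2]
33.1 36.1 0.032 [-11.1  -2.6  11. ]
33.35 34.1 0.014 [-12.4  -4.3  11.3]
33.6 32.1 -0.023 [-13.2  -3.4  11.7]
33.85 30.1 -0.144 [-13.8  -3.4  11.3]
34.1 28.09 -0.175 [-13.5  -2.1  12.1]
```

```bash
python3 - <<'E'
from turn import *
turn(-2,2);turn(-1,1)
release();p=state()["eef_pos"];print(state()["clock"],p)
movel([p[0],p[1],.30],velocity=.15)
c=camera_params("wrist");im=grab_frame("wrist");print(state()["clock"],state()["eef_pos"])
np.save("wc2.npy",c,allow_pickle=True);cv2.imwrite("pics/w2.png",im)
cv2.imwrite("pics/top2.png",grab_frame("top"))
E
```

```text
34.38 26.21 -0.216 [-0.5 -4.9  6.2]
34.67 24.21 -0.216 [-2.  -4.5  5.3]
34.95 23.29 -0.077 [ 0.5 -4.3  4.7]
35.6417 [0.50340236 0.12777955 0.16222486]
36.7583 [0.5031879  0.12772908 0.29879589]
```

View pics/w2.png

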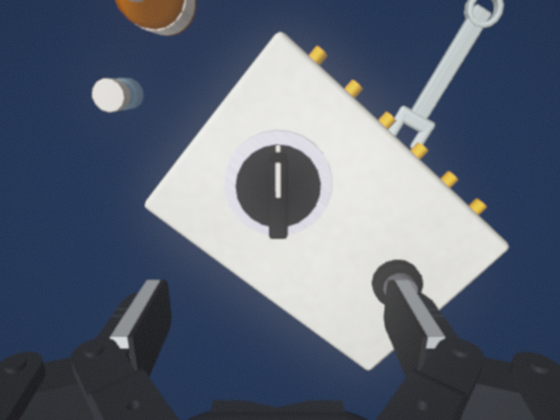

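The dial sits with its line from (278,147) to (278,197). I'll check its angle against the housing edges, then press the key with closed fingers.

```bash
python3 - <<'E'
from turn import *
c=np.load("wc2.npy",allow_pickle=True).item()
ang=lambda d:np.degrees(np.arctan2(d[1],d[0]))
P=[ray(c,u,z) for u,z in(((280,32),.07),((509,246),.07),((369,371),.07),((145,204),.07),((278,145),.12),((278,197),.12),((278,238),.12),((278.5,182),.074))]
yaw=np.array([ang(P[0]-P[1])-90,ang(P[3]-P[2])-90,ang(P[0]-P[3]),ang(P[1]-P[2])]);y=yaw.mean()
print(yaw,"pointer in valve",ang(P[4]-P[5])-y,ang(P[4]-P[6])-y,"centre",sum(P[:4])/4,"dial",P[7])
grab(40)
movel([.511,-.0095,.20],ori(280),velocity=.2)
s=state();print(s["clock"],s["wrist_force"],s["finger_gap"])
cv2.imwrite("pics/s2.png",cv2.resize(grab_frame("scene")[100:240,220:420],None,fx=4,fy=4,interpolation=cv2.INTER_CUBIC))
E
```

```text
[3.8350737  3.32471405 3.51486395 4.25453051] pointer in valve 40.38499272964531 40.38550993048814 centre [0.50852331 0.06992675 0.07      ] dial [0.50587078 0.1302657  0.074     ]
38.7167 [0.44416006 0.53035818 0.37389016] 0.00016167544665004644
```

View pics/s2.png

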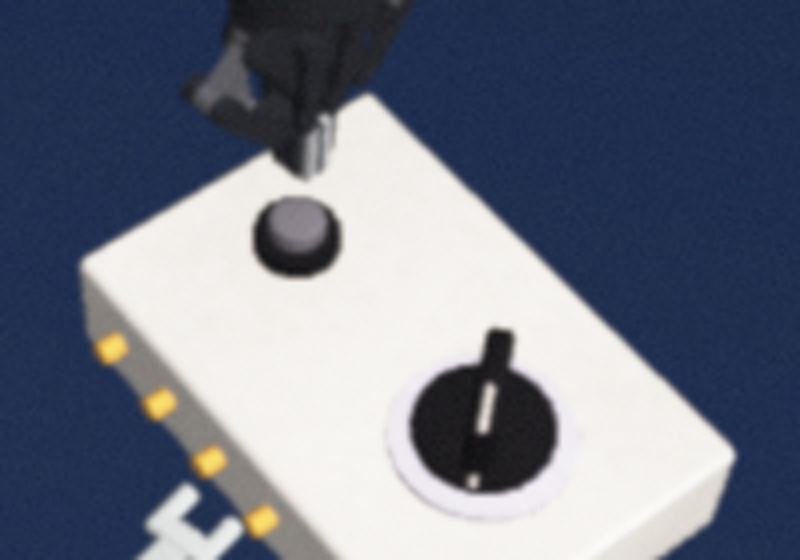

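The pointer is at 40.4° in the valve frame, and the target window is centred on 40.5°. In the crop, the closed tips at (308,178) are above the key at (298,225). Next I'll press with force feedback.

```bash
python3 - <<'E'
from rig import *
import numpy as np
movel([.511,-.0095,.168],velocity=.1);wait(.1)
f0=state()["wrist_force"][2];z=.168
while z>.146:
    z-=.001;movel([.511,-.0095,z],velocity=.02);wait(.05)
    s=state();f=s["wrist_force"][2]-f0;print(round(s["clock"],2),round(s["eef_pos"][2],4),round(f,2))
    if f>14:break
wait(.3);print(state()["wrist_force"][2]-f0)
E
```

```text
39.63 0.1672 -0.18
39.93 0.166 -1.6
40.23 0.165 -0.42
40.53 0.1641 0.93
40.83 0.1631 0.98
41.13 0.162 2.17
41.43 0.1611 2.44
41.73 0.1601 1.9
42.03 0.1591 2.62
42.33 0.1585 9.39
42.63 0.1584 17.88
18.26704039125124
```

The force was a soft spring over 6 mm, from 0.1645 to 0.1585 m, and then a hard bottom, so the key went all the way down. I'll lift off and check.

```bash
python3 - <<'E'
from rig import *
import cv2
movel([.511,-.0095,.18],velocity=.05)
movel([.44,-.15,.34],velocity=.2);wait(.3)
s=state();print(s["clock"],s["wrist_force"])
cv2.imwrite("pics/t3.png",cv2.resize(grab_frame("top")[130:325,150:400],None,fx=3,fy=3,interpolation=cv2.INTER_CUBIC))
E
```

```text
45.1167 [-0.07591293  0.0010288  -0.2192657 ]
```

View pics/t3.png

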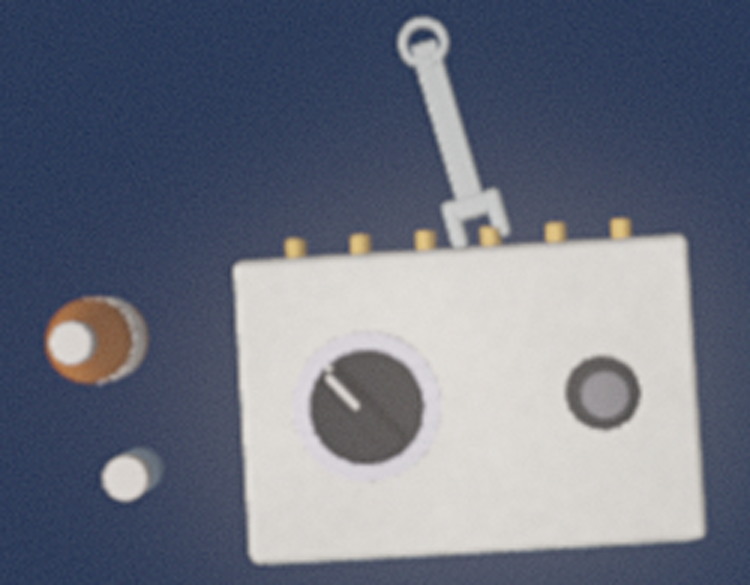

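The dial pointer (322,370)–(357,408) hasn't moved since I let go. The key (603,393) is clear of the arm, and the bottle, vial and spanner are in their original places.

```bash
python3 -c "
from rig import *
sign_off()"
```

```text
the job is handed in; nothing more can be done
```

I set the dial to the third click from its end stop, pressed the run key fully and released it, then handed the job in at about 45 s of the 72 s allowed. `sign_off` gives no verdict.

- **End stop:** I turned the dial anticlockwise in one grasp until the wrist read about 0.37–0.49 N m, and held it there for more than a second. The force on the pin is estimated from that torque, not measured: more than 4 N, and at most about 15 N.
- **Three clicks:** turning back clockwise, I felt three bumps and let go in the third notch. A close wrist picture put the pointer at 40.4° in the valve frame; the target window is centred on about 40.5°.
- **Run key:** it sank about 6 mm against a light spring and then met a hard bottom (18 N), so it went all the way down.
- **After lifting off:** the wrist force was near zero. The last top picture showed the dial unmoved and the bottle, vial and spanner where they started. The key looked normal there, but a top view can't show its height, so I did not confirm directly that it came back up.

**Disagreements:** the top and wrist cameras differed by 3–4 mm on the dial's position. I averaged them, and side forces while turning stayed under 20 N. The key's spring force read about 2.5 N just before the bottom, below the 5 N given.

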